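Clear the way and draw out the plate reader's carrier

TASK

The reading is finished and the plate has to come out. With your fingers, slide the small microtube rack that stands in front of the plate reader along the bench to the left or the right, without lifting or tipping it, until all of it is out of the carrier's way; then hook a fingertip behind the upturned lip of the plate carrier and gently draw the carrier straight out to its stop, and take your hand away. The plate must stay seated in the carrier untouched, the carrier must not run into the rack, and the other things on the bench stay where they are.

Things in the scene. Friction and masses are not known exactly. Their poses are not given: they have to be found in the camera images.
- reader: Light-grey plate reader, fixed, 260 deep (x) x 240 wide (y). Origin: footprint centre at bench height; x axis from its front face (x=-130, towards the robot) to its back, z up. Front deck 72 high; a panel slopes from x=-90 up to the rear part, 100 high from x=-50 back. Mid front, a finger recess open to front and top, 119 wide, x -130 to -98, round the carrier's lip; plate slot below the deck.
- carrier (a joint): Grey anodised plate carrier, slides straight out of the reader's front (along the reader's -x). Value in m: 0 = fully in, 0.130 = at its end stop. Starts shut. Stays where left; friction 2 N plus 8 N per m/s. Carrier floor 36 mm above the bench, underside 30 mm; 140 wide where the plate sits.
- carrier_lip (a point): Centre of the back face (towards the reader) of the carrier's upturned lip, 50 mm above the bench; moves with the carrier, axes as the reader's. Lip: upright plate 90 wide (y), 6 thick (in front of this point), top edge 64 above the bench. Behind it bare floor 36 above the bench: 38 mm free (x) to the recess's back when shut, more as it comes out; the plate nest's rim starts 40 mm behind the lip.
- carrier_nest (a point): Centre of the nest floor in the carrier, where the plate sits: 88.5 mm behind the lip's back face. Moves with the carrier; axes as the reader's.
- plate: 96-well plate, 85.5 (x) x 127.8 (y) x 14.4 high, 70 g, lying loose in the carrier's nest within a 4 mm high rim (1.5 mm play each side); hidden in the reader until the carrier is drawn out. Origin: centre of its underside.
- tube_rack: Low pink microtube rack with 15 small capped tubes in its 24 places (one piece with the rack), loose on the bench in front of the lip. 75 (x) x 110 (y) x 45 high, tube caps to 52 mm; about 0.2 kg. Origin: centre of its underside; z up.
- falcon_rack: Bystander: taller green rack with large blue-capped tubes, 62 (x) x 145 (y), 114 high over the caps, loose. Origin: centre of its underside.
- reagent_bottle: Bystander: round bottle, 72 across, 140 high, loose. Origin: centre of its underside.
- tip_box: Bystander: closed pipette-tip box, 84 (x) x 124 (y) x 71 high, loose. Origin: centre of its underside.
Not all that is in view belongs to the job. Leave any orange or yellow look-alike of the tube_rack alone.

How it is judged:
On the way, in this order (a step that is already met when the one before it is completed fails the run):
1. the tube rack stands on the bench, clear of the carrier's path ((y of tube_rack in the frame of reader above 0.127 m or y of tube_rack in the frame of reader below -0.127 m) and height (world z) of tube_rack below 0.004 m and angle between tube_rack's own z axis and vertical below 0.08 rad), for 0.2 s.
2. the carrier is drawn out to its stop with the plate seated in it (value of joint carrier above 0.125 m and horizontal distance between plate and carrier_nest below 0.005 m and z of plate in the frame of carrier_nest below 0.003 m and angle between plate's own z axis and vertical below 0.05 rad), for 0.2 s.
At the end, for the whole second after the job is handed in: Carrier at its stop (over 0.125 of 0.130 m), plate flat in its nest (within 5 mm, not raised 3 mm), tube rack flat and still with its centre over 127 mm left or right of the reader's centre line, bystanders within 10 mm of their starts (all of step 1 and all of step 2 and linear speed of each of plate, tube_rack below 0.02 m/s and distance of each of falcon_rack, reagent_bottle, tip_box from where it was at the start of the episode below 0.01 m); the robot touches nothing.
It fails at once if the tube rack is lifted (over 8 mm) or tipped (over 0.15 rad) (height (world z) of tube_rack above 0.008 m or angle between tube_rack's own z axis and vertical above 0.15 rad).
It fails at once if the rack is pressed against the reader or its carrier (over 2 N) (contact force between tube_rack and reader above 2 N).
It fails at once if the plate is touched by the robot or leaves its seat (raised over 4 mm) (contact force between any of the fingers, the arm and plate above 0.5 N or z of plate in the frame of carrier_nest above 0.004 m).
It fails at once if the carrier is jerked (faster than 0.4 m/s) (velocity of joint carrier above 0.4 m/s or velocity of joint carrier below -0.4 m/s).
It fails at once if a bystander is moved by 10 mm or more or tipped (distance of any of falcon_rack, reagent_bottle, tip_box from where it was at the start of the episode above 0.01 m or angle between any of falcon_rack, reagent_bottle, tip_box's own z axis and vertical above 0.1 rad).
It also fails if it takes over 51 s, if anything falls off the work surface, if the arm or the gripper's body presses on something with over 40 N, if the wrist force passes 120 N, or if a joint passes its speed limit or range.

ROBOT

A 6-joint arm with a two-finger parallel gripper is mounted at the origin on the work surface. World frame = base frame: x ahead of the robot, y to its left, z up, the work surface at z = 0. Lengths are in m, angles in rad, forces in N, time in s.
With the tool pointing down it reaches from about 0.375 to 0.925 m from the base axis. Payload 5.7 kg.
Tool frame: the origin (TCP) lies at the very end of the fingers, on their centre line; the grasp point (between the pads) lies 19 mm behind it (env.hold_point_z is the distance from the TCP to the grasp point, in m); z points along the fingers, x is the direction in which the jaws open and shut, and the axes are right-handed (so a half turn about z gives the same grasp; the last joint's range is limited). The gripper opens to 88 mm and grips with 3 to 60 N. Pads are 20 mm wide; open, the fingers measure 115 mm over their backs; the gripper's body (75 mm by 178 mm) begins 61 mm behind the grasp point.
Start: joints at [1.029, 0.359, 1.51, -0, 1.272, -0.115], TCP at [0.248, 0.546, 0.223] pointing down, gripper open.
Joint ranges: [-2.97, 2.97], [-1.01, 2.36], [0.21, 2.38], [-0.96, 4.11], [0.2, 2.71], [-2.98, 2.98]. Speed limits (rad/s): [2.39, 2.39, 3.14, 3.14, 3.14, 3.14].

INTERFACE

Orientations are given as a unit quaternion [x, y, z, w].
In Python, from plant import monitor, viewer, env, boxes_of, cut_out gives the robot as it stands.
- The arm moves only by the shell command python3 -m jog 'ROWS' [FORCE]. ROWS is JSON, a list of rows, each an object with "grip": the gripper's target within -1 to 1 (fully open at 1, half-way at 0, shut at -1); "slide": the shift along the world's x, y, z in m, a list of three; "delta_rot": the turn, a rotation vector about the world's x, y, z in rad, a list of three. A call has 1 to 5 rows; each row is the pose to reach, as a shift and turn from the pose measured when the call began; what a row does not reach only later rows make up. A row lasts 1/12 s, in which the tool goes at most 41.7 mm and 7.16 degrees, less where a joint would pass 70% of its speed; a pose out of reach is approached as far as the arm can. A call with a gripper value outside its range is refused whole. The fingers move at their own pace and stop on an object; FORCE is the grip in N (left out, the last holds). Time passes only in rows, so rows that repeat a pose let the fingers close. It gives the time, the measured TCP pose, the force and the opening at its end, in the units of the state.
- monitor.get_state(): the state, without advancing time (a new reading comes with each control period).
- viewer.camera(name): name is "scene" or "top" or "wrist"; returns the picture (420x560x3 uint8, red, green, blue); there is no depth.
- viewer.calibration(name): a dict with "fx", "fy", "cx", "cy" (pixels), "world_from_camera" (4x4, takes a point from camera to world coordinates). Camera axes: x right, y down, z forward; pixel columns grow to the right and rows downward; lengths in m; the calibration is good to about 2 mm. A picture is of the moment at which its call begins: read the wrist's pose just before it. calibration takes no time and is no camera call; for the wrist camera it gives the pose at the moment of the call.
- env.job_done(): hands the job in, once; it reports no verdict.
Trained networks look in the newest picture that a camera, given by its name, has taken for a name from the list of things; names that differ only in an ending like _2 or _b are one class to them, and where a whole thing is asked for, a point or a joint stands for the part that bears it (a point fixed in the world has none). Each returns a list of dicts, best first, with "confidence" (0 to 1); they miss things now and then, are a little off and sometimes report something else, mostly with a low value. They report only what shows in the picture. A call takes as long as a camera call. They do not tell look-alikes from the thing itself.
- boxes_of(camera, query): "box" ([centre column, centre row, width, height] in pixels, round what is visible of it).
- cut_out(camera, query): "pixels" (420x560 bool, what is visible of it) and "box" ([centre column, centre row, width, height] in pixels, round what is visible of it).
The state is a dict: "time_s": time; "joint_positions": joint angles; "joint_vel": joint speeds; "tau": joint torques, N m; "position": TCP position; "eef_rot": TCP orientation; "wrist_force": force on the tool from outside, world axes, zero at the start; "wrist_torque": the same for the moment, N m; "grip_width": opening from 0.0 (shut) to 1.0 (fully open).
Only numpy, scipy, OpenCV 4.12 (cv2) and the standard library are available. Lean on these libraries where they do the work, as an engineer would, in place of code of your own. Each camera call takes 0.05 s, during which the arm holds its last target.

## Working session

There is one attempt and no reset: what is moved stays moved. The work goes in short steps, Python scripts to look and compute and a shell command to move; the robot and the scene stay as the last step left them, time stands still between calls to the robot, and variables do not carry over. Pictures are saved under pics/ and viewed, and the job is handed in when it is done.

```bash
mkdir -p pics; ls
python3 - <<'E'
from plant import monitor, viewer, env, boxes_of, cut_out
import cv2
for c in ["scene","top"]:
    im=viewer.camera(c); cv2.imwrite(f"pics/{c}0.png",im[:,:,::-1])
    k=viewer.calibration(c); print(c,k)
    for q in ["tube_rack","reader","carrier_lip","falcon_rack","reagent_bottle","tip_box"]:
        print(q,[( [round(float(v)) for v in d['box']],round(float(d['confidence']),2)) for d in boxes_of(c,q)][:3])
print(monitor.get_state())
E
```

```text
pics
scene {'fx': 489.96988974492626, 'fy': 489.96988974492626, 'cx': 277.9913572373187, 'cy': 206.09215940385835, 'world_from_camera': array([[ 0.09678756,  0.84599866, -0.52432666,  1.23964667],
       [ 0.99527541, -0.07819952,  0.05754732, -0.00835598],
       [ 0.00768286, -0.52741929, -0.8495704 ,  1.2007755 ],
       [ 0.        ,  0.        ,  0.        ,  1.        ]])}
tube_rack [([225, 220, 45, 41], 0.8), ([174, 188, 29, 44], 0.74), ([229, 172, 33, 39], 0.65)]
reader [([237, 293, 108, 125], 0.62), ([230, 246, 44, 23], 0.5), ([309, 241, 65, 46], 0.46)]
carrier_lip [([224, 242, 34, 19], 0.9)]
falcon_rack [([310, 240, 63, 50], 0.67)]
reagent_bottle [([137, 280, 34, 37], 0.72), ([310, 242, 62, 47], 0.37)]
tip_box [([376, 156, 44, 48], 0.78)]
top {'fx': 416.9924433901768, 'fy': 416.9924433901768, 'cx': 278.8108874322394, 'cy': 207.39113172928325, 'world_from_camera': array([[-0.14882844, -0.96826805,  0.20076625,  0.35984192],
       [-0.98885919,  0.14629446, -0.02748531,  0.09111638],
       [-0.00275784, -0.20262014, -0.97925353,  1.06033835],
       [ 0.        ,  0.       
[... 374 characters left out ...]
], 0.97)]
{'time_s': 0.7, 'joint_positions': array([ 1.02889393e+00,  3.58759210e-01,  1.51036463e+00, -8.66974048e-07,
        1.27251050e+00, -1.15126938e-01]), 'joint_vel': array([-0.00083292, -0.00031228,  0.0010322 , -0.00134821, -0.00067262,
       -0.00075152]), 'tau': array([ 6.09003246e-05, -5.15178394e+01, -2.71084142e+01,  6.79647387e-02,
        2.46725528e-02, -5.34362528e-05]), 'position': array([0.24837826, 0.54616266, 0.22266058]), 'eef_rot': array([ 8.40814312e-01,  5.41323649e-01, -1.85216074e-05,  9.56642419e-06]), 'wrist_force': array([-0.44799723, -0.55477659,  0.62754723]), 'wrist_torque': array([ 0.00430138, -0.06140987,  0.00477286]), 'grip_width': 0.9976891596111359}
```

View pics/scene0.png

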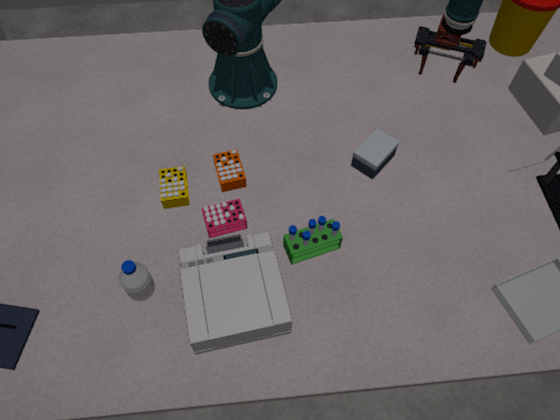

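View pics/top0.png

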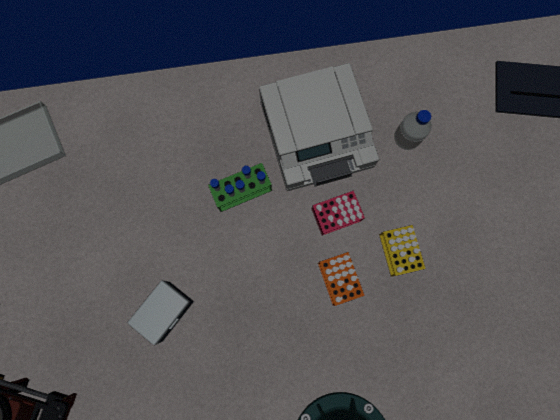

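The scene picture shows the pink rack at (225,218) in front of the reader's lip (225,243). The green falcon rack is to its left and the yellow and orange look-alikes are nearby. Next I fit poses from the masks in both views.

```bash
cat > h.py <<'E'
from plant import monitor, viewer, env, boxes_of, cut_out
import cv2, numpy as np
from scipy.optimize import minimize
def proj(k,P):
    T=np.linalg.inv(k["world_from_camera"]); c=np.asarray(P)@T[:3,:3].T+T[:3,3]
    return np.c_[k['fx']*c[:,0]/c[:,2]+k['cx'],k['fy']*c[:,1]/c[:,2]+k['cy']]
def unproj(k,uv,z):
    M=k["world_from_camera"]; d=np.array([(uv[0]-k['cx'])/k['fx'],(uv[1]-k['cy'])/k['fy'],1.])
    d=M[:3,:3]@d; o=M[:3,3]; return o+d*(z-o[2])/d[2]
def box(lx,ly,z0,z1):
    return np.array([[sx*lx/2,sy*ly/2,z] for sx in(-1,1) for sy in(-1,1) for z in(z0,z1)])
def place(P,x,y,yaw):
    c,s=np.cos(yaw),np.sin(yaw); return P@np.array([[c,s,0],[-s,c,0],[0,0,1]])+[x,y,0]
S=4
def fit(masks,ks,P,p0):
    def cost(p):
        r=0
        for m,k in zip(masks,ks):
            h=cv2.convexHull((proj(k,place(P,*p))*S*16+S*8).astype(np.int32))
            im=np.zeros((420*S,560*S),np.uint8); cv2.fillConvexPoly(im,h,1,shift=4)
            M=m; r+=1-(im&M).sum()/(im|M).sum()
        return r
    best=None
    for dy in (-.25,0,.25):
        q=np.array(p0)+[0,0,dy]
        sx=np.array([q,q+[.02,0,0],q+[0,.02,0],q+[0,0,.2]])
        o=minimize(cost,q,method='Nelder-Mead',options=dict(initial_simplex=sx,xatol=1e-4,fatol=1e-4))
        if best is None or o.fun<best.fun: best=o
    return best.x,best.fun
def big(m): return cv2.resize(m.astype(np.uint8),None,fx=S,fy=S,interpolation=cv2.INTER_NEAREST)
E
cat > m.py <<'E'
from h import *
import sys
tag=sys.argv[1]
objs={"pink":("tube_rack",box(.075,.110,0,.047),(225,218),(338,212)),
"yellow":("tube_rack",box(.075,.110,0,.047),(174,188),(402,250)),
"orange":("tube_rack",box(.075,.110,0,.047),(229,171),(341,280)),
"falcon_rack":("falcon_rack",box(.062,.145,0,.09),(312,240),(240,187)),
"tip_box":("tip_box",box(.084,.124,0,.071),(376,154),(160,312)),
"reader":("reader",np.r_[box(.26,.24,0,.072),box(.26,.24,0,.072)*0+[[.05,0,.05]],np.array([[x,y,.1] for x in(-.05,.13) for y in(-.12,.12)])],(237,293),(319,125))}
D={}
for c in ["scene","top"]:
    im=viewer.camera(c); cv2.imwrite(f"pics/{c}{tag}.png",im[:,:,::-1])
    D[c]={q:cut_out(c,q) for q in set(v[0] for v in objs.values())}
ks=[viewer.calibration(c) for c in ["scene","top"]]
for n,(q,P,a,b) in objs.items():
    ms=[];ok=[]
    for c,t,k in zip(["scene","top"],(a,b),ks):
        L=[d for d in D[c][q] if np.hypot(d['box'][0]-t[0],d['box'][1]-t[1])<15]
        if L: ms.append(big(L[0]['pixels'])); ok.append(k)
    g=unproj(ks[1],b,.03)
    for idx in ([0,1],[0],[1]):
        if len(ms)<=max(idx): continue
        x,f=fit([ms[i] for i in idx],[ok[i] for i in idx],P,[g[0],g[1],0])
        print(n,idx,np.round(x,4),round(f,3))
for c,k in zip(["scene","top"],ks):
    print(c,[ (np.round(d['box'],1),round(d['confidence'],2)) for d in boxes_of(c,"reagent_bottle")][:1])
E
python3 m.py 1; python3 -c "
from h import *
k=viewer.calibration('top'); print(unproj(k,(424,117),.14)); k=viewer.calibration('scene'); print(unproj(k,(129,267),.14)); print(monitor.get_state()['time_s'])"
```

```text
pink [0] [ 0.5367 -0.0811  0.2027] 0.045
yellow [0, 1] [ 0.4192 -0.2224  1.6483] 0.125
yellow [0] [ 0.4213 -0.2239 -1.4765] 0.069
yellow [1] [ 0.4188 -0.2212  1.6469] 0.028
orange [0, 1] [ 0.3748 -0.0599  1.7579] 0.113
orange [0] [ 0.3759 -0.0619 -1.3965] 0.053
orange [1] [ 0.3745 -0.0589 -1.3883] 0.028
falcon_rack [0, 1] [0.6354 0.1515 0.2581] 0.248
falcon_rack [0] [0.6367 0.1495 0.2477] 0.141
falcon_rack [1] [0.6348 0.1532 0.2727] 0.094
tip_box [0, 1] [0.3608 0.3772 0.7773] 0.131
tip_box [0] [0.3616 0.3756 0.7906] 0.063
tip_box [1] [0.3617 0.378  0.7561] 0.061
reader [0, 1] [ 0.7585 -0.0671  0.1206] 0.065
reader [0] [ 0.7572 -0.0683  0.1204] 0.026
reader [1] [ 0.7596 -0.0655  0.1261] 0.028
scene [(array([137.8, 280. ,  37.7,  37.8]), 0.95)]
top [(array([412.1, 128.8,  36.5,  42.2]), 0.93)]
[ 0.71256528 -0.3055084   0.14      ]
[ 0.72098548 -0.30297759  0.14      ]
1.3
```

Measured so far: the reader is at about (0.758, -0.067) with yaw 0.122, and the pink rack is at about (0.537, -0.081), which is y ≈ +13 mm in the reader frame. Sliding left is shorter, and the rack clears the falcon rack by about 40 mm in x. I'll move over to the right side of the rack with the jaws half open along the reader's x.

```bash
python3 -m jog '[{"grip":0,"slide":[0.30,-0.724,0.0],"delta_rot":[0,0,-1.022]},{"grip":0,"slide":[0.30,-0.724,0.0],"delta_rot":[0,0,-1.022]},{"grip":0,"slide":[0.30,-0.724,0.0],"delta_rot":[0,0,-1.022]},{"grip":0,"slide":[0.30,-0.724,0.0],"delta_rot":[0,0,-1.022]},{"grip":0,"slide":[0.30,-0.724,0.0],"delta_rot":[0,0,-1.022]}]'
```

```text
time_s: 1.72
position: [0.3284, 0.3521, 0.2227]
eef_rot: [0.967, 0.254, 0.0, -0.0]
wrist_force: [0.5, 0.3, 0.1]
grip_width: 0.665
```

```bash
python3 -m jog '[{"grip":0,"slide":[0.22,-0.53,0.0],"delta_rot":[0,0,-0.392]},{"grip":0,"slide":[0.22,-0.53,0.0],"delta_rot":[0,0,-0.392]},{"grip":0,"slide":[0.22,-0.53,0.0],"delta_rot":[0,0,-0.392]},{"grip":0,"slide":[0.22,-0.53,0.0],"delta_rot":[0,0,-0.392]},{"grip":0,"slide":[0.22,-0.53,0.0],"delta_rot":[0,0,-0.392]}]'
```

```text
time_s: 2.13
position: [0.4083, 0.1594, 0.223]
eef_rot: [0.998, 0.06, 0.001, -0.0]
wrist_force: [-0.3, 0.7, -0.0]
grip_width: 0.501
```

Run:
```python
from h import *
s=monitor.get_state(); print(s['time_s'],s['position'],2*np.arctan2(s['eef_rot'][1],s['eef_rot'][0]))
k=viewer.calibration('wrist'); print(k)
cv2.imwrite("pics/w1.png",viewer.camera('wrist')[:,:,::-1])
```

```text
2.1333 [0.40829115 0.15936736 0.22301989] 0.12028161132899752
{'fx': 333.68056616358393, 'fy': 333.68056616358393, 'cx': 283.57141636829, 'cy': 205.5689547576801, 'world_from_camera': array([[ 9.92720176e-01,  1.16566267e-01,  3.03142984e-02,
         3.98581105e-01],
       [ 1.20443448e-01, -9.61106172e-01, -2.48532297e-01,
         2.26873781e-01],
       [ 1.64777152e-04,  2.50374185e-01, -9.68149131e-01,
         3.84733731e-01],
       [ 0.00000000e+00,  0.00000000e+00,  0.00000000e+00,
         1.00000000e+00]])}
```

View pics/w1.png

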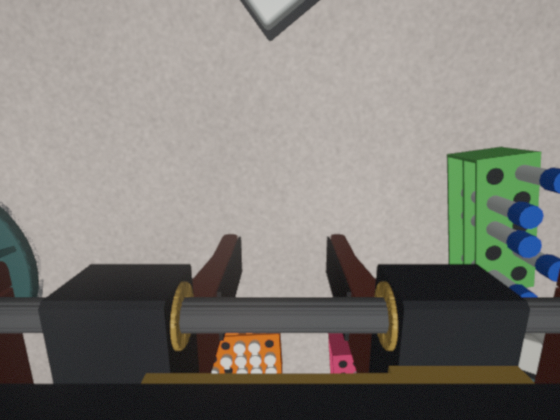

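The wrist camera sits on the +y side and sees the falcon rack. From the right of the pink rack it will look at the rack itself. Continuing.

```bash
python3 -m jog '[{"grip":-0.1,"slide":[0.14,-0.337,0.0],"delta_rot":[0,0,0]},{"grip":-0.1,"slide":[0.14,-0.337,0.0],"delta_rot":[0,0,0]},{"grip":-0.1,"slide":[0.14,-0.337,0.0],"delta_rot":[0,0,0]},{"grip":-0.1,"slide":[0.14,-0.337,0.0],"delta_rot":[0,0,0]},{"grip":-0.1,"slide":[0.14,-0.337,0.0],"delta_rot":[0,0,0]}]'; python3 -m jog '[{"grip":-0.1,"slide":[0.06,-0.145,0.0],"delta_rot":[0,0,0]},{"grip":-0.1,"slide":[0.06,-0.145,0.0],"delta_rot":[0,0,0]},{"grip":-0.1,"slide":[0.06,-0.145,0.0],"delta_rot":[0,0,0]},{"grip":-0.1,"slide":[0.06,-0.145,0.0],"delta_rot":[0,0,0]},{"grip":-0.1,"slide":[0.06,-0.145,0.0],"delta_rot":[0,0,0]}]'
python3 - <<'E'
from h import *
s=monitor.get_state(); print(s['time_s'],s['position'],2*np.arctan2(s['eef_rot'][1],s['eef_rot'][0]))
k=viewer.calibration('wrist'); print(k['world_from_camera'])
cv2.imwrite("pics/w2.png",viewer.camera('wrist')[:,:,::-1])
E
```

```text
time_s: 2.6
position: [0.4885, -0.0329, 0.2232]
eef_rot: [0.998, 0.059, 0.002, 0.002]
wrist_force: [0.7, 0.3, -0.3]
grip_width: 0.453
time_s: 3.02
position: [0.5516, -0.184, 0.2233]
eef_rot: [0.998, 0.057, 0.004, 0.004]
wrist_force: [1.4, -0.1, 0.1]
grip_width: 0.445
3.0167 [ 0.55161403 -0.1840302   0.22333141] 0.11418251208478206
[[ 0.99342154  0.10907861  0.03486394  0.54130078]
 [ 0.11438649 -0.95961    -0.2570299  -0.11507763]
 [ 0.00541932  0.25932701 -0.96577437  0.38442268]
 [ 0.          0.          0.          1.        ]]
```

View pics/w2.png

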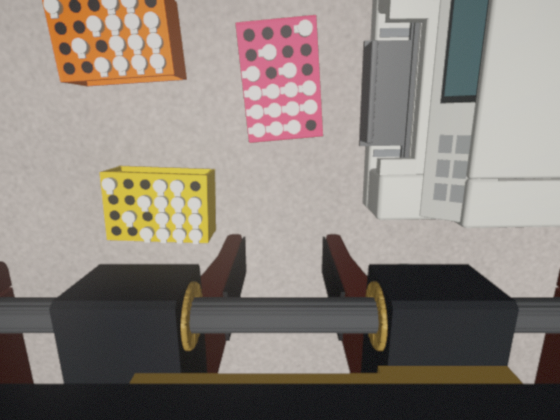

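The pink rack's top has corners near (238,22), (316,16), (323,136) and (249,142). The dark lip is at columns 362-410 and rows 40-150. I'll zoom in to measure it.

Run:
```python
from h import *
im=cv2.imread("pics/w2.png"); cv2.imwrite("pics/w2z.png",cv2.resize(im[0:230,340:470],None,fx=4.5,fy=2.6,interpolation=cv2.INTER_CUBIC))
k=viewer.calibration('wrist')
P=[unproj(k,c,.045)[:2] for c in [(238,22),(316,16),(323,136),(249,142)]]
print(np.round(P,4),np.mean(P,0))
for i in range(4): print(np.linalg.norm(P[i]-P[i-1]))
d=P[1]-P[2]; print(np.arctan2(-d[0],d[1]))
# project reader model
c,s=np.cos(.122),np.sin(.122)
for n,p in dict(lipTL=(-.142,.045,.064),lipTR=(-.142,-.045,.064),lipbL=(-.136,.045,.064),lipbR=(-.136,-.045,.064),cornerL=(-.13,-.12,.072),recbR=(-.098,-.0595,.072)).items():
    print(n,proj(k,place(np.array([p]),.7585,-.0671,.122)))
```

```text
[[ 0.4899 -0.0332]
 [ 0.5603 -0.02  ]
 [ 0.5822 -0.1258]
 [ 0.5095 -0.1401]] [ 0.53546954 -0.07977998]
0.10868098839013443
0.07164762383159334
0.10801699275928206
0.07415815629540203
0.20447585014587072
lipTL [[373.28086132  41.9748342 ]]
lipTR [[367.41667989 145.5951834 ]]
lipbL [[380.09939329  41.92705598]]
lipbR [[373.73839429 145.54778907]]
cornerL [[377.24998624 223.4224153 ]]
recbR [[415.57951418 161.62171082]]
```

View pics/w2z.png

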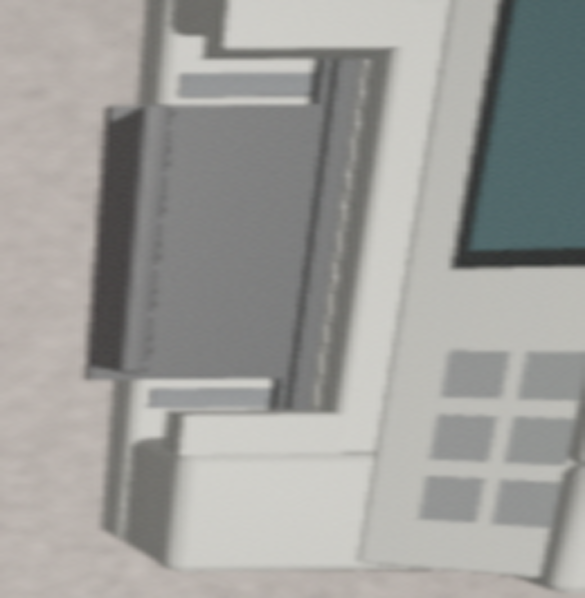

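The lip edges match the reader model to within 1 px, and the rack is confirmed at (0.536, -0.080) with yaw 0.204. Descending.

```bash
python3 -m jog '[{"grip":-0.1,"slide":[-0.003,0.003,-0.21],"delta_rot":[0,0,0.008]},{"grip":-0.1,"slide":[-0.003,0.003,-0.21],"delta_rot":[0,0,0.008]},{"grip":-0.1,"slide":[-0.003,0.003,-0.21],"delta_rot":[0,0,0.008]},{"grip":-0.1,"slide":[-0.003,0.003,-0.21],"delta_rot":[0,0,0.008]},{"grip":-0.1,"slide":[-0.003,0.003,-0.21],"delta_rot":[0,0,0.008]}]'
python3 - <<'E'
from h import *
from scipy.spatial.transform import Rotation as R
s=monitor.get_state(); print(s['time_s'],s['position'],s['grip_width'],s['wrist_force'])
c=np.cos(.122);n=np.sin(.122)
Rt=np.array([[c,n,0],[n,-c,0],[0,0,-1]])
print((R.from_matrix(Rt)*R.from_quat(s['eef_rot']).inv()).as_rotvec())
E
```

```text
time_s: 3.48
position: [0.5463, -0.176, 0.0137]
eef_rot: [0.998, 0.062, 0.003, 0.003]
wrist_force: [0.8, -0.6, -1.0]
grip_width: 0.453
3.4833 [ 0.54631598 -0.17597519  0.01370894] 0.45331420208424555 [ 0.77596301 -0.62072465 -1.00153177]
[ 0.00520082  0.00566098 -0.00130737]
```

```bash
python3 -m jog '[{"grip":-0.1,"slide":[-0.001,0.012,0],"delta_rot":[0.005,0.006,0]},{"grip":-0.1,"slide":[-0.003,0.022,0],"delta_rot":[0.005,0.006,0]},{"grip":-0.1,"slide":[-0.004,0.030,0],"delta_rot":[0.005,0.006,0]},{"grip":-0.1,"slide":[-0.005,0.038,0],"delta_rot":[0.005,0.006,0]},{"grip":-0.1,"slide":[-0.006,0.046,0],"delta_rot":[0.005,0.006,0]}]'
python3 - <<'E'
from h import *
cv2.imwrite("pics/w3.png",viewer.camera('wrist')[:,:,::-1])
E
```

```text
time_s: 3.9
position: [0.5422, -0.1294, 0.0165]
eef_rot: [0.998, 0.062, 0.002, 0.001]
wrist_force: [0.4, -1.7, 1.4]
grip_width: 0.451
```

View pics/w3.png

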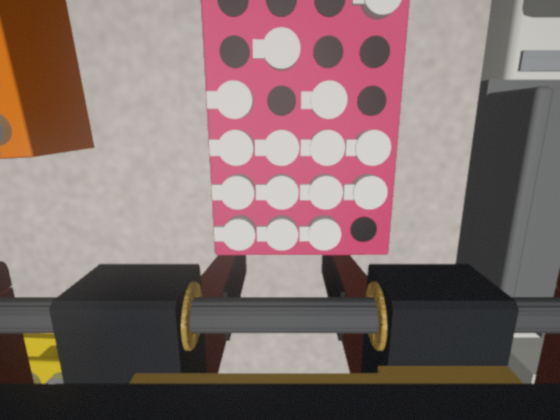

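The rack has aligned with the fingers and both fingertips touch its near face, so I continue pushing.

```bash
python3 -m jog '[{"grip":-0.1,"slide":[-0.001,0.010,0],"delta_rot":[0,0,0]},{"grip":-0.1,"slide":[-0.003,0.020,0],"delta_rot":[0,0,0]},{"grip":-0.1,"slide":[-0.004,0.030,0],"delta_rot":[0,0,0]},{"grip":-0.1,"slide":[-0.005,0.040,0],"delta_rot":[0,0,0]},{"grip":-0.1,"slide":[-0.006,0.050,0],"delta_rot":[0,0,0]}]';  python3 -m jog '[{"grip":-0.1,"slide":[-0.001,0.010,0],"delta_rot":[0,0,0]},{"grip":-0.1,"slide":[-0.003,0.020,0],"delta_rot":[0,0,0]},{"grip":-0.1,"slide":[-0.004,0.030,0],"delta_rot":[0,0,0]},{"grip":-0.1,"slide":[-0.005,0.040,0],"delta_rot":[0,0,0]},{"grip":-0.1,"slide":[-0.006,0.050,0],"delta_rot":[0,0,0]}]'
python3 - <<'E'
from h import *
cv2.imwrite("pics/w4.png",viewer.camera('wrist')[:,:,::-1])
cv2.imwrite("pics/s4.png",viewer.camera('scene')[120:370,100:400,::-1].repeat(2,0).repeat(2,1))
E
```

```text
time_s: 4.37
position: [0.5357, -0.0773, 0.0166]
eef_rot: [0.998, 0.062, 0.002, 0.001]
wrist_force: [0.2, -2.0, 1.4]
grip_width: 0.451
time_s: 4.78
position: [0.5294, -0.0262, 0.0165]
eef_rot: [0.998, 0.062, 0.002, 0.001]
wrist_force: [0.3, -2.3, 1.8]
grip_width: 0.45
```

View pics/w4.png

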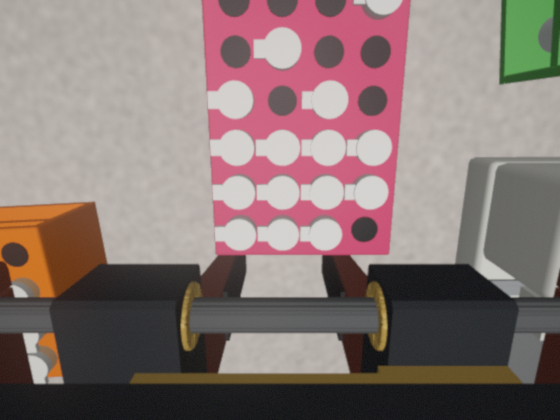

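View pics/s4.png

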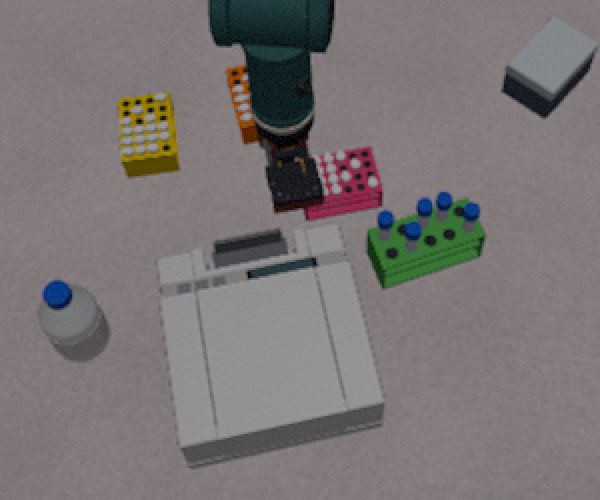

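```bash
python3 -m jog '[{"grip":-0.1,"slide":[-0.001,0.008,0],"delta_rot":[0,0,0]},{"grip":-0.1,"slide":[-0.002,0.014,0],"delta_rot":[0,0,0]},{"grip":-0.1,"slide":[-0.002,0.015,0],"delta_rot":[0,0,0]},{"grip":-0.1,"slide":[0.001,-0.006,0],"delta_rot":[0,0,0]},{"grip":-0.1,"slide":[0.003,-0.03,0],"delta_rot":[0,0,0]}]'
python3 -m jog '[{"grip":-0.4,"slide":[0.003,-0.02,0.03],"delta_rot":[0,0,0]},{"grip":-1,"slide":[0.003,-0.02,0.07],"delta_rot":[0,0,0]},{"grip":-1,"slide":[0.003,-0.02,0.11],"delta_rot":[0,0,0]},{"grip":-1,"slide":[0.003,-0.02,0.13],"delta_rot":[0,0,0]},{"grip":-1,"slide":[0.003,-0.02,0.13],"delta_rot":[0,0,0]}]'
python3 - <<'E'
from h import *
s=monitor.get_state(); print(s['position'],s['grip_width'],s['wrist_force'])
k=viewer.calibration('wrist'); print(k['world_from_camera'])
cv2.imwrite("pics/w5.png",viewer.camera('wrist')[:,:,::-1])
D=cut_out('wrist','tube_rack')
for d in D: print(d['box'],d['confidence'])
im=viewer.camera('top'); 
cv2.imwrite("pics/t5.png",im[:,:,::-1])
for d in boxes_of('top','tube_rack'): print(d)
E
```

```text
time_s: 5.3
position: [0.5311, -0.0542, 0.016]
eef_rot: [0.998, 0.064, 0.001, -0.0]
wrist_force: [-0.3, 0.3, 0.5]
grip_width: 0.455
time_s: 5.72
position: [0.5372, -0.0751, 0.1508]
eef_rot: [0.998, 0.064, 0.005, 0.001]
wrist_force: [0.3, -0.3, 0.0]
grip_width: 0.112
[ 0.53724033 -0.07507236  0.1508197 ] 0.11161837432343026 [ 0.27326171 -0.28981127  0.01748178]
[[ 0.99181812  0.12118922  0.04012469  0.52571972]
 [ 0.12739294 -0.959872   -0.24983352 -0.0073595 ]
 [ 0.00823743  0.25290101 -0.96745709  0.31236585]
 [ 0.          0.          0.          1.        ]]
[108.5, 327.4, 61.2, 93.3] 0.85
[292.3, 56.0, 108.6, 109.2] 0.81
[89.0, 160.6, 167.0, 104.4] 0.57
{'box': [282.1, 224.4, 51.9, 44.6], 'confidence': 0.71}
{'box': [395.5, 232.7, 36.3, 17.3], 'confidence': 0.67}
{'box': [327.0, 280.9, 21.0, 53.7], 'confidence': 0.55}
```

View pics/w5.png

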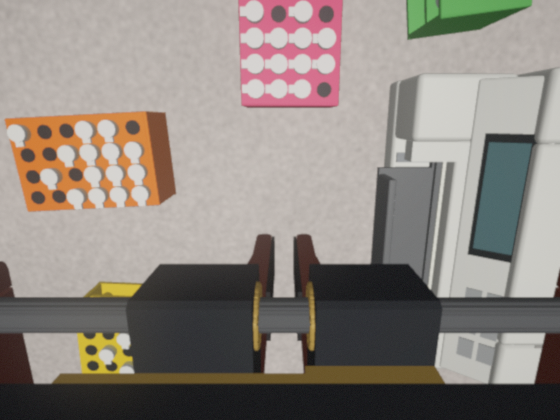

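View pics/t5.png

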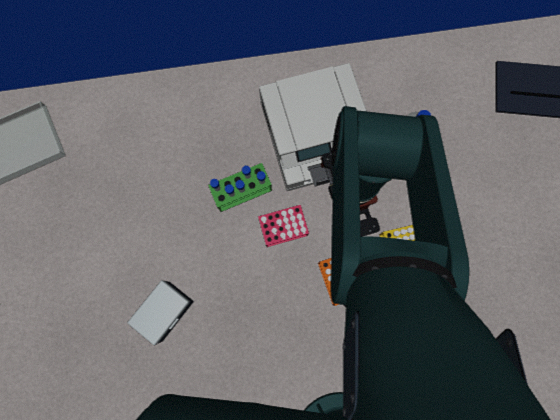

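The rack now stands clear to the left, with its near edge at rows 103-105 in the wrist view. I'll measure its y in the reader frame.

Run:
```python
from h import *
k=viewer.calibration('wrist')
def rf(p):
    d=np.array(p[:2])-[.7585,-.0671]; c,s=np.cos(.122),np.sin(.122); return np.round([c*d[0]+s*d[1],-s*d[0]+c*d[1]],4)
for c in [(241,105),(339,103)]: print(rf(unproj(k,c,.045)))
for c in ['top','scene']:
    if c=='scene': viewer.camera(c)
    kt=viewer.calibration(c)
    t=(282,224) if c=='top' else proj(kt,[[.53,.06,.03]])[0]
    L=[d for d in cut_out(c,'tube_rack') if np.hypot(d['box'][0]-t[0],d['box'][1]-t[1])<20]
    if L:
        x,f=fit([big(L[0]['pixels'])],[kt],box(.075,.11,0,.047),[.52,.05,.12]); print(c,x,f,rf(x))
```

```text
[-0.2591  0.0994]
[-0.1855  0.1013]
top [0.52364945 0.05985094 0.14788155] 0.056306670984455964 [-0.2177  0.1546]
scene [0.52643647 0.05643036 0.11705031] 0.03602132462417751 [-0.2153  0.1509]
```

The rack is at y ≈ +0.152 by three views, against the 0.127 limit. Next I close the fingers, turn a quarter turn so the thin side fits behind the lip, and go above the gap.

```bash
python3 -m jog '[{"grip":-1,"slide":[0.105,-0.006,0.03],"delta_rot":[0,0,1.565]},{"grip":-1,"slide":[0.105,-0.006,0.03],"delta_rot":[0,0,1.565]},{"grip":-1,"slide":[0.105,-0.006,0.03],"delta_rot":[0,0,1.565]},{"grip":-1,"slide":[0.105,-0.006,0.03],"delta_rot":[0,0,1.565]},{"grip":-1,"slide":[0.105,-0.006,0.03],"delta_rot":[0,0,1.565]}]' 40
python3 -m jog '[{"grip":-1,"slide":[0,0,0],"delta_rot":[0,0,0.94]},{"grip":-1,"slide":[0,0,0],"delta_rot":[0,0,0.94]},{"grip":-1,"slide":[0,0,0],"delta_rot":[0,0,0.94]},{"grip":-1,"slide":[0,0,0],"delta_rot":[0,0,0.94]},{"grip":-1,"slide":[0,0,0],"delta_rot":[0,0,0.94]}]'
cat > st.py <<'E'
from h import *
from scipy.spatial.transform import Rotation as R
s=monitor.get_state(); print(s['time_s'],s['position'],s['grip_width'],s['wrist_force'],s['joint_positions'][5])
a=.122+np.pi/2;c=np.cos(a);n=np.sin(a)
Rt=np.array([[c,n,0],[n,-c,0],[0,0,-1]])
print('rot to go',(R.from_matrix(Rt)*R.from_quat(s['eef_rot']).inv()).as_rotvec())
d=s['position'][:2]-[.7585,-.0671]; c,n=np.cos(.122),np.sin(.122); print('reader xy',c*d[0]+n*d[1],-n*d[0]+c*d[1])
E
python3 st.py
```

```text
time_s: 6.48
position: [0.6394, -0.0797, 0.1733]
eef_rot: [0.929, 0.371, -0.0, -0.0]
wrist_force: [-0.4, 0.0, 0.4]
grip_width: 0.005
time_s: 6.9
position: [0.6387, -0.0795, 0.1716]
eef_rot: [0.77, 0.638, -0.001, -0.001]
wrist_force: [0.1, 0.3, 0.2]
grip_width: 0.005
6.9 [ 0.63866103 -0.07947851  0.17164141] 0.005048946933244719 [0.07507149 0.31487342 0.18880942] -1.6151519934574297
rot to go [-1.02057445e-04 -3.09247156e-03  3.08583656e-01]
reader xy -0.12045467128181903 0.0022976145436752558
```

```bash
python3 -m jog '[{"grip":-1,"slide":[0.004,-0.002,-0.01],"delta_rot":[0,-0.003,0.31]},{"grip":-1,"slide":[0.004,-0.002,-0.02],"delta_rot":[0,-0.003,0.31]},{"grip":-1,"slide":[0.004,-0.002,-0.04],"delta_rot":[0,-0.003,0.31]},{"grip":-1,"slide":[0.004,-0.002,-0.05],"delta_rot":[0,-0.003,0.31]},{"grip":-1,"slide":[0.004,-0.002,-0.05],"delta_rot":[0,-0.003,0.31]}]'; python3 st.py
python3 - <<'E'
from h import *
cv2.imwrite("pics/w6.png",viewer.camera('wrist')[:,:,::-1])
cv2.imwrite("pics/s6.png",viewer.camera('scene')[150:350,100:350,::-1].repeat(3,0).repeat(3,1))
E
```

```text
time_s: 7.32
position: [0.64, -0.0808, 0.1179]
eef_rot: [0.663, 0.749, -0.002, -0.003]
wrist_force: [-0.4, -0.2, 0.1]
grip_width: 0.005
7.3167 [ 0.63999478 -0.08084351  0.11790468] 0.004500035454918142 [-0.37988094 -0.17206337  0.09240782] -1.9246016024398087
rot to go [-0.0017028  -0.00679906  0.00096156]
reader xy -0.11929695000359823 0.0007804430129388189
```

View pics/w6.png

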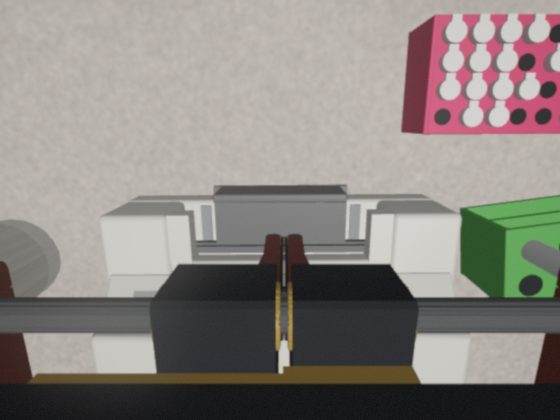

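View pics/s6.png

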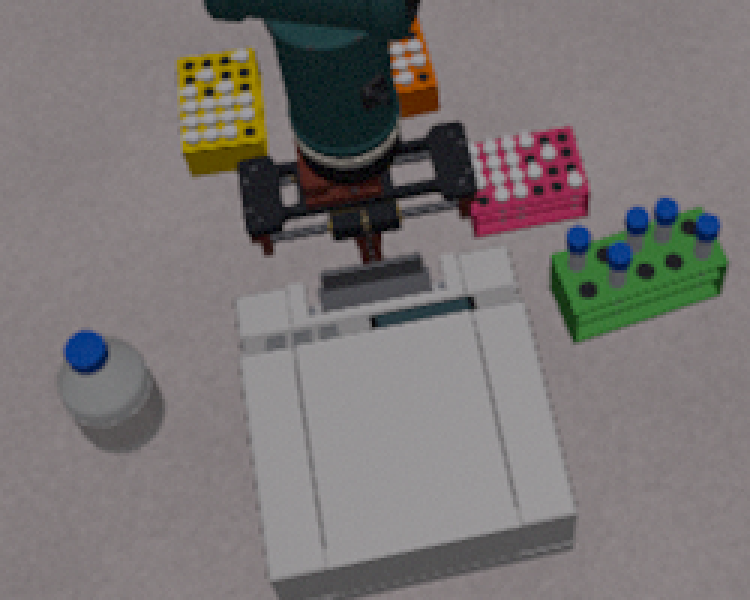

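The wrist view shows the lip at rows 187-198 with columns 213-347, the recess back near row 240, and the fingertips around row 236. I'll check the model prediction before descending.

Run:
```python
from h import *
k=viewer.calibration('wrist'); p=monitor.get_state()['position']
f=lambda x,y,z: np.round(proj(k,place(np.array([(x,y,z)]),.7585,-.0671,.122))[0],1)
for n,q in dict(lipfL=(-.142,.045,.064),lipfR=(-.142,-.045,.064),lipbL=(-.136,.045,.064),lipbR=(-.136,-.045,.064),recbL=(-.098,.0595,.072),recbR=(-.098,-.0595,.072),frontR=(-.13,-.12,.072)).items(): print(n,f(*q))
print('tcp',proj(k,[p]),'at .064',proj(k,[[p[0],p[1],.064]]))
im=cv2.imread("pics/w6.png"); cv2.imwrite("pics/w6z.png",im[170:290,180:380].repeat(4,0).repeat(4,1))
```

```text
lipfL [350.5 189. ]
lipfR [215.7 189. ]
lipbL [350.1 197.7]
lipbR [216.2 197.7]
recbL [371.  255.1]
recbR [195.2 255.1]
frontR [ 99.4 209.5]
tcp [[283.1787988  257.13217383]] at .064 [[283.27538246 224.32732376]]
```

View pics/w6z.png

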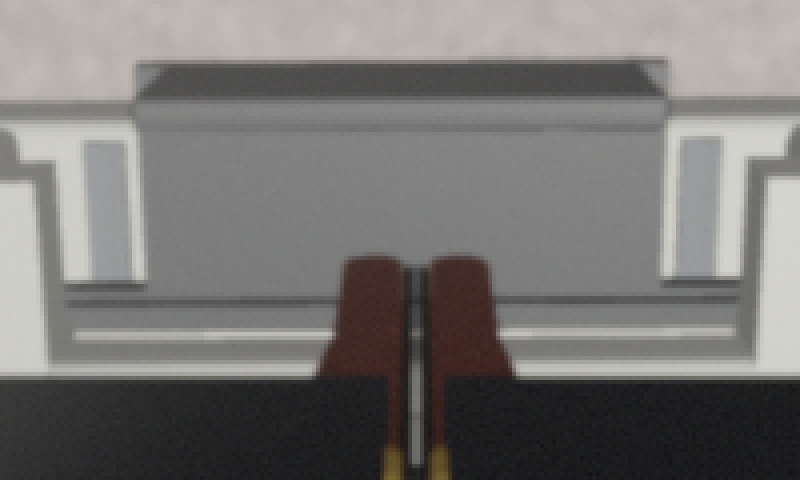

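In this view the lip sits about 3 mm deeper than the model, so I shift +4 mm along the reader's x and descend to about 44 mm.

```bash
python3 -m jog '[{"grip":-1,"slide":[0.004,-0.0005,-0.01],"delta_rot":[-0.002,-0.007,0]},{"grip":-1,"slide":[0.004,-0.0005,-0.025],"delta_rot":[-0.002,-0.007,0]},{"grip":-1,"slide":[0.004,-0.0005,-0.035],"delta_rot":[-0.002,-0.007,0]},{"grip":-1,"slide":[0.004,-0.0005,-0.045],"delta_rot":[-0.002,-0.007,0]},{"grip":-1,"slide":[0.004,-0.0005,-0.048],"delta_rot":[-0.002,-0.007,0]}]'; python3 st.py
python3 - <<'E'
from h import *
cv2.imwrite("pics/w7.png",viewer.camera('wrist')[120:300,140:420,::-1].repeat(2,0).repeat(2,1))
cv2.imwrite("pics/s7.png",viewer.camera('scene')[200:290,180:280,::-1].repeat(6,0).repeat(6,1))
E
```

```text
time_s: 7.83
position: [0.6452, -0.0816, 0.0711]
eef_rot: [0.663, 0.749, 0.001, 0.001]
wrist_force: [0.4, 0.9, -0.8]
grip_width: 0.007
7.8333 [ 0.64515609 -0.08156712  0.07106328] 0.0067666725448553774 [ 0.42993141  0.85304325 -0.80214001] -1.923382957697962
rot to go [0.00090015 0.00271816 0.0010205 ]
reader xy -0.11426205921922607 -0.0005659117612032642
```

View pics/w7.png

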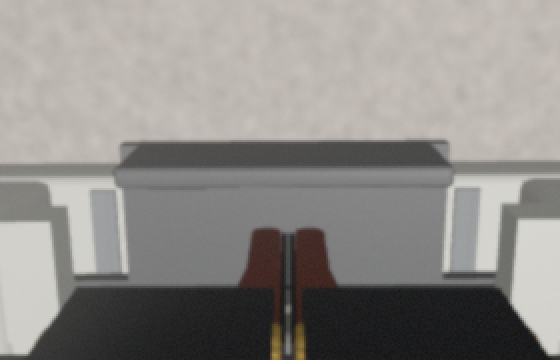

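View pics/s7.png

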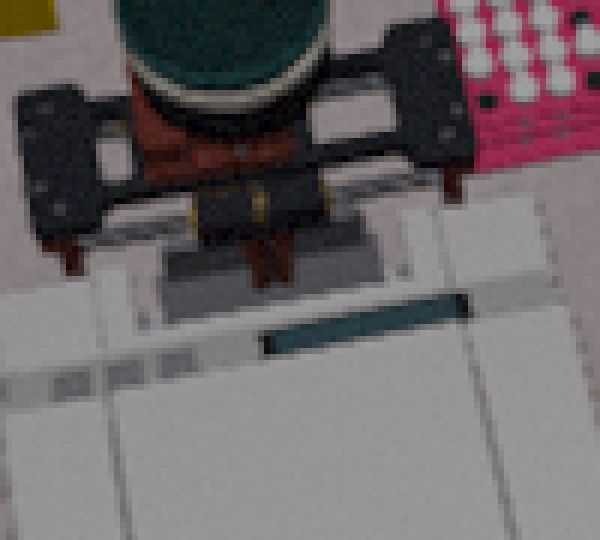

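Both views show the fingertips over the carrier floor behind the lip, with gaps on both sides. Lowering further.

```bash
python3 -m jog '[{"grip":-1,"slide":[-0.001,0,-0.008],"delta_rot":[0.001,0.002,0]},{"grip":-1,"slide":[-0.001,0,-0.016],"delta_rot":[0.001,0.002,0]},{"grip":-1,"slide":[-0.001,0,-0.024],"delta_rot":[0.001,0.002,0]},{"grip":-1,"slide":[-0.001,0,-0.027],"delta_rot":[0.001,0.002,0]},{"grip":-1,"slide":[-0.001,0,-0.027],"delta_rot":[0.001,0.002,0]}]'; python3 st.py
```

```text
time_s: 8.35
position: [0.6436, -0.0815, 0.0437]
eef_rot: [0.663, 0.749, -0.0, -0.0]
wrist_force: [0.3, -0.7, -1.6]
grip_width: 0.005
8.35 [ 0.64362638 -0.08145588  0.0436765 ] 0.004968264402510114 [ 0.26777146 -0.68380126 -1.55354746] -1.924510750135687
rot to go [-0.00042277 -0.00067321  0.00090749]
reader xy -0.11576686354643173 -0.00026933861907312354
```

```bash
python3 -m jog '[{"grip":-1,"slide":[-0.004,-0.0005,0],"delta_rot":[0,0,0]},{"grip":-1,"slide":[-0.008,-0.001,0],"delta_rot":[0,0,0]},{"grip":-1,"slide":[-0.012,-0.0015,0],"delta_rot":[0,0,0]},{"grip":-1,"slide":[-0.017,-0.002,0],"delta_rot":[0,0,0]},{"grip":-1,"slide":[-0.022,-0.0027,0],"delta_rot":[0,0,0]}]'; python3 st.py
python3 - <<'E'
from h import *
cv2.imwrite("pics/w8.png",viewer.camera('wrist')[120:300,140:420,::-1].repeat(2,0).repeat(2,1))
E
```

```text
time_s: 8.77
position: [0.6218, -0.0843, 0.0441]
eef_rot: [0.663, 0.749, 0.0, 0.0]
wrist_force: [2.3, -0.6, -0.5]
grip_width: 0.004
8.7667 [ 0.62184781 -0.08431105  0.04410972] 0.004354088125469609 [ 2.29834994 -0.56859944 -0.54472281] -1.9371746179129932
rot to go [-0.00012396  0.00090579  0.00085638]
reader xy -0.1377310291600524 -0.0004528788158786115
```

View pics/w8.png

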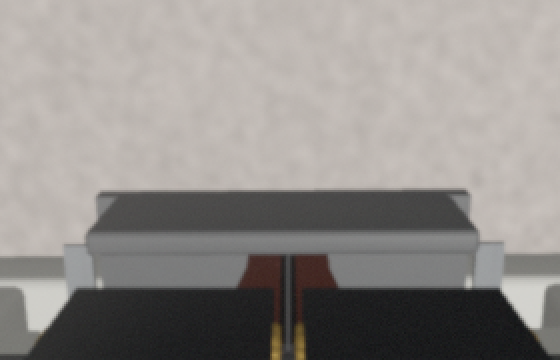

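The fingers are against the lip and the carrier has started out, with a drag force of about 2.3 N. I'll draw it further in 10 mm rows.

```bash
python3 -m jog '[{"grip":-1,"slide":[-0.008,-0.001,0],"delta_rot":[0,0,0]},{"grip":-1,"slide":[-0.017,-0.002,0],"delta_rot":[0,0,0]},{"grip":-1,"slide":[-0.026,-0.003,0],"delta_rot":[0,0,0]},{"grip":-1,"slide":[-0.035,-0.004,0],"delta_rot":[0,0,0]},{"grip":-1,"slide":[-0.044,-0.0054,0],"delta_rot":[0,0,0]}]'; python3 st.py;  python3 -m jog '[{"grip":-1,"slide":[-0.009,-0.001,0],"delta_rot":[0,0,0]},{"grip":-1,"slide":[-0.018,-0.002,0],"delta_rot":[0,0,0]},{"grip":-1,"slide":[-0.027,-0.003,0],"delta_rot":[0,0,0]},{"grip":-1,"slide":[-0.036,-0.004,0],"delta_rot":[0,0,0]},{"grip":-1,"slide":[-0.044,-0.0054,0],"delta_rot":[0,0,0]}]'; python3 st.py
```

```text
time_s: 9.23
position: [0.5757, -0.0901, 0.0444]
eef_rot: [0.663, 0.749, -0.0, -0.0]
wrist_force: [3.4, -0.3, 2.3]
grip_width: 0.006
9.2333 [ 0.57565566 -0.09009643  0.04435997] 0.005943691831350418 [ 3.37151157 -0.33857702  2.3288858 ] -1.9653665945373464
rot to go [ 9.63916621e-05 -2.75331362e-04  9.59734007e-04]
reader xy -0.18428390774040068 -0.0005737925881217978
time_s: 9.65
position: [0.5305, -0.0954, 0.0444]
eef_rot: [0.663, 0.749, -0.0, -0.0]
wrist_force: [3.1, -0.2, 1.2]
grip_width: 0.004
9.65 [ 0.53054073 -0.09538876  0.04442487] 0.003955221022766923 [ 3.11651604 -0.17680332  1.21031513] -1.9978339336460986
rot to go [-0.00025783 -0.00057118  0.00114712]
reader xy -0.2297075725204792 -0.00033640674259451456
```

```bash
python3 -m jog '[{"grip":-1,"slide":[-0.005,-0.0006,0],"delta_rot":[0,0,0]},{"grip":-1,"slide":[-0.010,-0.0012,0],"delta_rot":[0,0,0]},{"grip":-1,"slide":[-0.014,-0.0017,0],"delta_rot":[0,0,0]},{"grip":-1,"slide":[-0.018,-0.0022,0],"delta_rot":[0,0,0]},{"grip":-1,"slide":[-0.020,-0.0025,0],"delta_rot":[0,0,0]}]'; python3 st.py; python3 -m jog '[{"grip":-1,"slide":[-0.002,-0.0002,0],"delta_rot":[0,0,0]},{"grip":-1,"slide":[-0.004,-0.0005,0],"delta_rot":[0,0,0]}]'; python3 st.py
```

```text
time_s: 10.07
position: [0.5098, -0.0977, 0.0443]
eef_rot: [0.663, 0.748, -0.0, -0.001]
wrist_force: [2.4, 0.2, 0.8]
grip_width: 0.002
10.0667 [ 0.5098083  -0.0977102   0.04433364] 0.0016355719159081709 [2.35418236 0.23502837 0.77493468] -2.0143459745020906
rot to go [-0.00062621 -0.00127839  0.00126474]
reader xy -0.2505684221262939 -0.00011750152414706852
time_s: 10.23
position: [0.5079, -0.098, 0.0445]
eef_rot: [0.664, 0.748, 0.001, 0.001]
wrist_force: [11.3, 5.7, -7.7]
grip_width: 0.009
10.2333 [ 0.50789118 -0.09803295  0.04446728] 0.008645962080467638 [11.31008707  5.69527681 -7.72900394] -2.0179265320948936
rot to go [-0.0009443   0.00288446  0.00227667]
reader xy -0.2525105653225785 -0.00020454328941921923
```

The force jumped to 11 N at x = -0.2525, which is the stop where predicted. I'll ease off by 6 mm and lift.

```bash
python3 -m jog '[{"grip":-1,"slide":[0.004,0.0005,0],"delta_rot":[0,0,0]},{"grip":-1,"slide":[0.008,0.001,0],"delta_rot":[0,0,0]},{"grip":-1,"slide":[0.008,0.001,0],"delta_rot":[0,0,0]}]'; python3 st.py; python3 -m jog '[{"grip":-1,"slide":[0,0,0.01],"delta_rot":[0,0,0]},{"grip":-1,"slide":[0,0,0.03],"delta_rot":[0,0,0]},{"grip":-1,"slide":[0,0,0.06],"delta_rot":[0,0,0]},{"grip":-1,"slide":[0,0,0.1],"delta_rot":[0,0,0]},{"grip":-1,"slide":[0,0,0.14],"delta_rot":[0,0,0]}]'; python3 st.py
python3 - <<'E'
from h import *
cv2.imwrite("pics/w9.png",viewer.camera('wrist')[:,:,::-1])
cv2.imwrite("pics/s9.png",viewer.camera('scene')[150:350,100:350,::-1].repeat(3,0).repeat(3,1))
E
```

```text
time_s: 10.48
position: [0.5159, -0.0968, 0.0442]
eef_rot: [0.663, 0.748, 0.001, 0.0]
wrist_force: [0.5, 0.1, 0.5]
grip_width: 0.007
10.4833 [ 0.51588578 -0.09683469  0.04424165] 0.007384009485565412 [0.5143743  0.06937984 0.47371155] -2.0108132218133012
rot to go [-0.0011779   0.00175833  0.00200373]
reader xy -0.2444295607862953 1.1882518334050546e-05
time_s: 10.9
position: [0.5141, -0.0963, 0.1855]
eef_rot: [0.663, 0.748, 0.0, -0.001]
wrist_force: [1.0, -0.7, 0.2]
grip_width: 0.005
10.9 [ 0.51408186 -0.09634042  0.18549067] 0.004703116826645112 [ 1.04477696 -0.6902735   0.15110401] -2.009975692468637
rot to go [-0.00205755 -0.00174618  0.00188523]
reader xy -0.2461599243868885 0.0007220152852636177
```

View pics/w9.png

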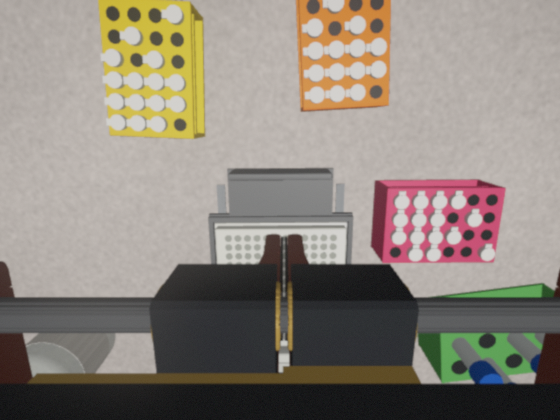

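View pics/s9.png

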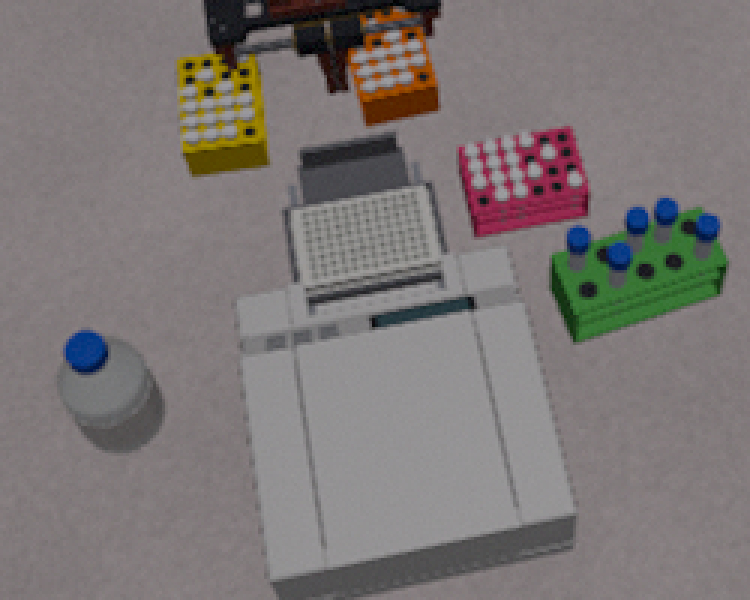

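The carrier is out with the plate in its nest, and the rack, falcon rack and bottle stand as before. I'll back away a little, then check the lip position and the scene once more.

```bash
python3 -m jog '[{"grip":-1,"slide":[-0.02,0,0.04],"delta_rot":[0,0,0]},{"grip":-1,"slide":[-0.05,0,0.08],"delta_rot":[0,0,0]},{"grip":-1,"slide":[-0.08,0,0.11],"delta_rot":[0,0,0]},{"grip":-1,"slide":[-0.08,0,0.11],"delta_rot":[0,0,0]},{"grip":-1,"slide":[-0.08,0,0.11],"delta_rot":[0,0,0]}]'; python3 st.py
python3 - <<'E'
from h import *
im=viewer.camera('scene')[:,:,::-1].copy()
k=viewer.calibration('scene')
f=lambda x,y,z: proj(k,place(np.array([(x,y,z)]),.7585,-.0671,.122))[0]
Z=6;o=np.array([180,180])
z=cv2.resize(im[180:280,180:300],None,fx=Z,fy=Z,interpolation=cv2.INTER_CUBIC)
for v,col in ((.130,(0,255,0)),(.120,(0,0,255))):
  for x in (-.136,-.142):
    a,b=[tuple(int(t) for t in (f(x-v,y,.064)-o+.5)*Z) for y in(-.045,.045)]; cv2.line(z,a,b,col,1)
cv2.imwrite('pics/s10.png',z)
kt=k
L=cut_out('scene','tube_rack')
t=f(-.2165,.152,.03)
for d in L:
    if np.hypot(d['box'][0]-t[0],d['box'][1]-t[1])<20:
        x,e=fit([big(d['pixels'])],[k],box(.075,.11,0,.047),[.525,.058,.12]); print(x,e)
for q,P,g in (("falcon_rack",box(.062,.145,0,.09),[.6367,.1495,.25]),("tip_box",box(.084,.124,0,.071),[.3616,.3756,.79])):
    x,e=fit([big(cut_out('scene',q)[0]['pixels'])],[k],P,g); print(q,x,e)
print(boxes_of('scene','reagent_bottle')[0])
E
```

```text
time_s: 11.42
position: [0.4384, -0.0982, 0.3038]
eef_rot: [0.663, 0.748, 0.004, 0.007]
wrist_force: [0.1, -1.0, 0.7]
grip_width: 0.005
11.4167 [ 0.43835189 -0.09817885  0.30375675] 0.004610969105187927 [ 0.14685735 -0.96315567  0.69696552] -2.066707351617014
rot to go [0.00425019 0.01537649 0.00218335]
reader xy -0.3215507416413987 0.008113400801558406
[0.52457671 0.05627059 0.12696243] 0.03731092436974792
falcon_rack [0.6373777  0.14864807 0.23887861] 0.1300963345163888Traceback (most recent call last):
  File "<stdin>", line 18, in <module>
IndexError: list index out of range
```

View pics/s10.png

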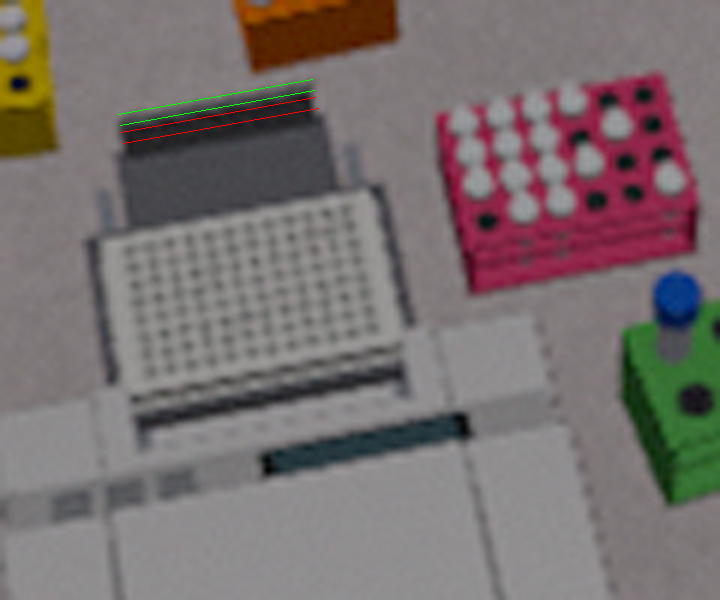

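The lip lines up roughly with the 0.130 prediction. To be sure, I compare the same overlay in the first picture (value 0) with the one now.

Run:
```python
from h import *
k=viewer.calibration('scene'); k1=k
f=lambda x,y,z: proj(k,place(np.array([(x,y,z)]),.7585,-.0671,.122))[0]
now=viewer.camera('scene')[:,:,::-1].copy(); old=cv2.imread('pics/scene0.png')
def prof(im,v):
    g=cv2.cvtColor(im,cv2.COLOR_BGR2GRAY).astype(np.float32); out=[]
    xs=np.arange(-.165,-.10,.001)
    for x in xs:
        p=np.array([f(x-v,y,.064) for y in np.linspace(-.035,.035,30)],np.float32)
        out.append(cv2.remap(g,p[:,:1],p[:,1:],cv2.INTER_LINEAR).mean())
    return xs,np.array(out)
for im,v in((old,0),(now,.13),(now,.12)):
    xs,o=prof(im,v); print(v,[(round(float(x)*1000),round(float(a))) for x,a in zip(xs[::3],o[::3])])
try:
    print([d['box'] for d in boxes_of('scene','reagent_bottle')][:1],[d['box'] for d in boxes_of('scene','tip_box')][:1],[d['box'] for d in boxes_of('scene','carrier_lip')][:1])
except Exception as e: print(e)
cv2.imwrite('pics/s11.png',now)
```

```text
0 [(-165, 66), (-162, 63), (-159, 69), (-156, 72), (-153, 69), (-150, 75), (-147, 97), (-144, 116), (-141, 103), (-138, 76), (-135, 58), (-132, 35), (-129, 35), (-126, 35), (-123, 38), (-120, 55), (-117, 70), (-114, 72), (-111, 71), (-108, 70), (-105, 69), (-102, 83)]
0.13 [(-165, 105), (-162, 105), (-159, 105), (-156, 106), (-153, 112), (-150, 120), (-147, 126), (-144, 123), (-141, 107), (-138, 77), (-135, 57), (-132, 37), (-129, 36), (-126, 37), (-123, 36), (-120, 41), (-117, 56), (-114, 71), (-111, 72), (-108, 72), (-105, 72), (-102, 71)]
0.12 [(-165, 107), (-162, 115), (-159, 123), (-156, 126), (-153, 120), (-150, 97), (-147, 70), (-144, 50), (-141, 35), (-138, 37), (-135, 37), (-132, 36), (-129, 45), (-126, 62), (-123, 72), (-120, 72), (-117, 72), (-114, 72), (-111, 71), (-108, 72), (-105, 72), (-102, 71)]
[[136.9, 280.5, 37.9, 39.0]] [[374.9, 155.0, 44.1, 49.6]] [[221.5, 223.9, 54.8, 54.9]]
```

View pics/s11.png

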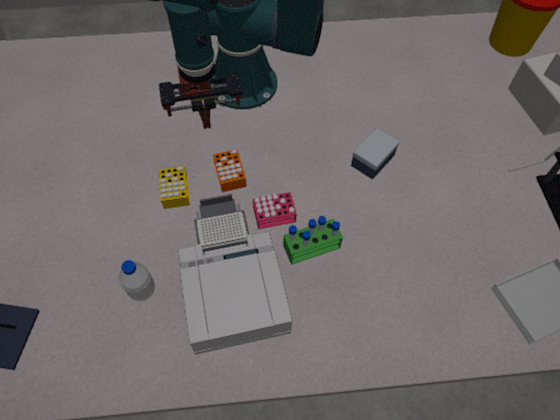

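The lip's edge profile matches the one from the start to within 1 mm at a shift of 130 mm, so the carrier is at its stop. The bystanders are unchanged. Handing in.

```bash
python3 -c "
from plant import env; print(env.job_done())"
```

```text
the job is handed in; nothing more can be done
None
```

The rack is out of the carrier's way, the carrier is drawn out to its stop, and I handed the job in at about 12 s of the 51 s allowed. The hand-in gave no verdict.

**What I did:** I pushed the pink rack to the left along the bench with both fingertips. Then I hooked the closed fingers behind the lip and drew the carrier out gently. The force rose to about 11 N where the stop was expected. I eased off, lifted the hand and moved it away.

**Last checks:**
- **Rack:** its centre was about 0.151–0.155 m left of the reader's centre line, against the 0.127 m limit. It looked flat in the pictures.
- **Carrier:** the lip's edges matched a travel of 130 mm to within about 1 mm.
- **Plate:** it appeared in its nest. I judged this by eye and did not measure its fit.
- **Bystanders:** the falcon rack fit came out within about 1 mm of its first fit. The bottle and tip box were within about 1–2 px of where they started.

**Disagreements and misses:**
- One wrist view put the lip about 3 mm deeper than the other measurements, so I shifted the fingers 4 mm before going down.
- The tip-box mask failed once in the last check. The box detector found it on the next try.

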